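Clamp the long enclosure in the rail fixture

ROBOT

A 7-joint arm with a two-finger parallel gripper is mounted at the origin on the work surface. World frame = base frame: x ahead of the robot, y to its left, z up, the work surface at z = 0. Lengths are in mm, angles in rad, forces in N, time in s.
With the tool pointing down it reaches from about 400 to 875 mm from the base axis. Payload 19.3 kg.
Tool frame: the origin (TCP) lies midway between the tips of the shut fingers; the grasp point (between the pads) lies 19 mm behind it; z points along the fingers, y is the direction in which the jaws open and shut (so a half turn about z gives the same grasp; the last joint's range is limited). The gripper opens to 85 mm and grips with 20 to 120 N. Pads are 22 mm wide; open, the fingers measure 114 mm over their backs; the gripper's body (76 mm by 85 mm) begins 54 mm behind the grasp point. The pads swing forward as they close: fully open they stand 13 mm farther back than shut.
Start: joints at [1.033, 0.521, -0.036, 1.599, 0.021, 1.021, -0.113], TCP at [281.8, -557.856, 231.291] pointing down, gripper open.
Joint ranges: [-2.91, 2.91], [-0.3, 2.13], [-1.5, 1.42], [0.17, 2.43], [-1.26, 4.41], [0.16, 1.93], [-2.52, 2.52]. Speed limits (rad/s): [1.89, 1.89, 2.39, 2.39, 3.01, 3.01, 3.01].

INTERFACE

Orientations are given as a unit quaternion [w, x, y, z].
In Python, from workcell import manip gives the robot as it stands.
- The arm moves only by the shell command python3 -m crank 'ROWS' [FORCE]. ROWS is a JSON object of lists of equal length, an entry for each row: "translation": the shift along the tool's x, y, z in cm, a list of three; "turn": the turn about the tool's z in rad; "claw": the opening, from 0 (shut) to 1 (fully open). In form: {"translation": [[dx, dy, dz], ...], "turn": [turn, ...], "claw": [claw, ...]}. A call has 1 to 12 rows; each row shifts and turns the pose as measured when the row begins, along the tool's axes as they then stand; what a row does not reach is not made up. A row lasts 1/10 s, in which the tool goes at most 50 mm and 8.59 degrees, less where a joint would pass 70% of its speed; a pose out of reach is approached as far as the arm can. A call is refused whole if a number of a shift passes 5 or a number of a turn 0.15, either way. A call with a gripper value outside its range is refused whole. The fingers move at their own pace and stop on an object; FORCE is the grip in N (left out, the last holds). Time passes only in rows, so rows that do not move let the fingers close. It gives the time, the measured TCP pose, the force and the opening at its end, in the units of the state.
- manip.get_obs(): the state, without advancing time (a new reading comes with each control period).
- manip.snapshot(name): name is "scene" or "top" or "wrist"; returns a dict with "frame" (480x640x3 uint8, blue, green, red), "fx", "fy", "cx", "cy" (pixels), "k1" (the pictures are not rectified: a ray, as slopes to the right and down, at radius r is drawn at 1 + k1 r^2 times it, then the intrinsics apply), "R" (3x3) and "t" (3): a world point X has camera coordinates R X + t; the wrist camera has in their place "mount" (4x4, takes a point from camera to tool coordinates, whose origin is the TCP and whose axes are the flange's). Camera axes: x right, y down, z forward; pixel columns grow to the right and rows downward; lengths in mm; the calibration is good to about 2 mm. A picture is of the moment at which its call begins: read the wrist's pose just before it. There is no depth.
- manip.job_done(): hands the job in, once; it reports no verdict.
Trained networks look in a picture, given as the dict that the camera call returned (one of the last four; its "shot" number tells which), for a name from the list of things; names that differ only in an ending like _2 or _b are one class to them, and where a whole thing is asked for, a point or a joint stands for the part that bears it (a point fixed in the world has none). Each returns a list of dicts, best first, with "confidence" (0 to 1); they miss things now and then, are a little off and sometimes report something else, mostly with a low value. They report only what shows in the picture. A call takes as long as a camera call. They do not tell look-alikes from the thing itself.
- manip.trace(query, picture): "region" (480x640 bool, what is visible of it) and "bbox" ([left, top, right, bottom] in pixels, round what is visible of it).
The state is a dict: "clock": time; "joints": joint angles; "qd": joint speeds; "tau": joint torques, N m; "eef_pos": TCP position; "tool_rot": TCP orientation; "wrist_force": force on the tool from outside, world axes, zero at the start; "wrist_torque": the same for the moment, N m; "grip_width": finger opening in mm.
Only numpy, scipy, OpenCV 4.12 (cv2) and the standard library are available. Lean on these libraries where they do the work, as an engineer would, in place of code of your own. Each camera call takes 0.05 s, during which the arm holds its last target.

TASK

Lay the longer of the two aluminium boxes, sockets up, along the middle of the clamping rail between the fixed jaw and the sliding stop. Slide the stop along until the box is held against the fixed jaw with no gap at either end, and flip the stop's cam lever fully down so that the stop is locked there. Leave the shorter box where it is.

Things in the scene. Friction and masses are not known exactly. Their poses are not given: they have to be found in the camera images.
- rail: Fixed rail of bare aluminium, 390 mm long (own y -210 to +180), 60 mm wide (own x -30 to +30); flat bed 24 mm above the bench. Origin on the bench; own y runs along the rail to the fixed jaw, own x across it, away from the robot. Jaw: a block 60 mm wide, 24 mm long, top 66 mm above the bench, its clamping face at own y = +150 looking to -y.
- stop (a joint): Steel sliding stop on the rail's -y part: metres moved towards the fixed jaw, 0 to 0.2. Opening between the jaw faces = 0.220 minus this; starts at 165 to 215 mm. Lever up, it slides with about 3 N drag and stays where left (pushing the box along adds about 2 N); lever down, it is locked (holds over 10 N). 118 mm long behind its jaw face, 72 mm wide; jaw top 66 mm above the bench.
- stop_block (a point): Centre of the black square push block on the rear end of the stop: 24 x 24 mm, from 36 to 72 mm above the bench, on the rail's centre line, centre 106 mm behind the stop's jaw face (its rear side 118 mm behind it). Push it from behind or pinch it. Axes as the rail's.
- lever (a joint): Cam lever on the stop: radians above level. 0: fully down (clamped), pointing across the rail to the rail's -x, towards the robot. Grows as the end swings up and over to +x; 1.57 upright, 2.0 far limit. Stays where left; starts at 1.45 to 1.9. Below about 1.1 the cam bears on the rail and it stiffens; pressing the end home takes 8 to 15 N.
- lever_pivot (a point): The lever's pivot axis (parallel to the rail), 48 mm above the bench, on the rail's centre line, 41 mm behind the stop's jaw face and 65 mm in front of the push block's centre. Moves with the stop; axes as the rail's.
- lever_end (a point): Point in the lever's black grip, 85 mm from the pivot, in the middle of the grip's thickness. The grip reaches from 55 to 100 mm from the pivot, is 20 mm wide along the rail and 13 mm thick. Lever level: this point is 54 mm above the bench, the grip's upper side 60 mm.
- box_center (a point): Centre (half-way up) of the longer loose aluminium box: 120 mm long (own y), 46 mm wide (own x), 34 mm tall, 0.2 to 0.35 kg; two brass sockets, 13 mm diameter, stand 12 mm out of its top, 42 mm either side of the centre along y. Own z up. Either end may face the fixed jaw. Grasp it across its width. It lies left or right between robot and rail.
- short_box_center (a point): Centre (half-way up) of the shorter aluminium box, a bystander: 80 mm long, 46 mm wide, 34 mm tall, two brass sockets on top.
There are look-alikes about, which are no part of the job. What is shaped like the part that bears box_center but brown or red is not meant.

How it is judged (in metres and radians):
On the way, in this order (a step that is already met when the one before it is completed fails the run):
1. the longer box lies on the rail bed between the two jaws (x of box_center in the frame of rail between -0.012 and 0.012 m and z of box_center in the frame of rail between 0.037 and 0.045 m and angle between box_center's own z axis and vertical below 0.08 rad and y of box_center in the frame of rail between 0 and 0.094 m and angle between the y axis of box_center and the y axis of rail, either way round below 0.25 rad), for 0.2 s.
2. the stop holds the box against the fixed jaw (x of box_center in the frame of rail between -0.012 and 0.012 m and z of box_center in the frame of rail between 0.037 and 0.045 m and angle between box_center's own z axis and vertical below 0.08 rad and y of box_center in the frame of rail between 0.086 and 0.094 m and angle between the y axis of box_center and the y axis of rail, either way round below 0.05 rad and value of joint stop between 0.0975 and 0.1025 m), for 0.2 s.
At the end, for the whole second after the job is handed in: The longer box lies flat, sockets up, on the rail bed, within 12 mm of the rail's centre line and 0.05 rad of its direction, within 4 mm of touching the fixed jaw; the stop's opening is within 2.5 mm of the box's length; the cam lever is within 0.12 rad of fully down; everything at rest (all of step 2 and value of joint lever below 0.12 rad and linear speed of box below 0.02 m/s and velocity of joint stop between -0.01 and 0.01 m/s).
It fails at once if the shorter box is moved by more than 30 mm (distance of short_box_center from where it was at the start of the episode above 0.03 m).
It also fails if it takes over 72 s, if anything falls off the work surface, if the arm or the gripper's body presses on something with over 40 N, if the wrist force passes 120 N, or if a joint passes its speed limit or range.

## Working session

There is one attempt and no reset: what is moved stays moved. The work goes in short steps, Python scripts to look and compute and a shell command to move; the robot and the scene stay as the last step left them, time stands still between calls to the robot, and variables do not carry over. Pictures are saved under pics/ and viewed, and the job is handed in when it is done.

```bash
mkdir -p pics; ls; python3 - <<'E'
from workcell import manip
import cv2
o=manip.get_obs()
print({k:o[k] for k in('clock','eef_pos','tool_rot','grip_width','wrist_force')})
for n in("scene","top"):
    p=manip.snapshot(n); cv2.imwrite(f"pics/{n}0.png",p["frame"])
    print(n,p["fx"],p["k1"],p["R"],p["t"])
    for q in("rail","stop","lever","box_center","short_box_center","stop_block"):
        for d in manip.trace(q,p)[:4]: print(q,round(d["confidence"],2),d["bbox"])
E
```

```text
pics
{'clock': 0.0, 'eef_pos': array([ 281.62621255, -557.58790121,  230.74840845]), 'tool_rot': array([-5.21171943e-04,  9.72775013e-01,  2.31750894e-01, -1.59327047e-04]), 'grip_width': 85.40708484714017, 'wrist_force': array([ 0.6333493 ,  0.42752553, -0.35550616])}
scene 506.7731836684516 -0.0887659833702393 [[-1.72912358e-01  9.84937173e-01 -2.84991018e-04]
 [ 7.11682701e-01  1.24740656e-01 -6.91337473e-01]
 [-6.80888427e-01 -1.19743616e-01 -7.22531949e-01]] [  67.91316326 -367.32586956 1542.39652478]
rail 0.92 [191.0, 221.9, 375.5, 282.9]
stop 0.78 [231.2, 222.4, 286.9, 277.4]
stop 0.43 [246.6, 192.2, 286.1, 219.1]
lever 0.61 [255.9, 222.8, 267.4, 261.5]
box_center 0.82 [352.9, 200.9, 401.0, 231.9]
box_center 0.75 [414.8, 319.4, 480.5, 362.1]
box_center 0.66 [173.7, 167.2, 223.7, 194.3]
short_box_center 0.92 [244.6, 194.4, 284.4, 219.2]
stop_block 0.94 [230.6, 222.7, 281.4, 279.2]
top 562.4438871679753 -0.02575365610947709 [[ 0.01416834 -0.99979189 -0.01467753]
 [-0.99810278 -0.01326173 -0.06012466]
 [ 0.0599175   0.01550155 -0.99808296]] [  22.15983403  544.02233993 1032.83954357]
rail 0.58 [247.9, 178.8, 455.4, 238.8]
stop 0.7 [350.3, 178.7, 418.8, 229.5]
lever 0.52 [371.8, 190.3, 381.6, 218.4]
box_center 0.73 [468.5, 323.9, 541.1, 361.0]
box_center 0.65 [130.1, 114.8, 200.0, 154.4]
box_center 0.63 [213.7, 294.1, 284.2, 326.5]
short_box_center 0.71 [371.6, 291.8, 422.1, 328.7]
stop_block 0.82 [350.4, 176.7, 417.9, 225.6]
```

View pics/scene0.png

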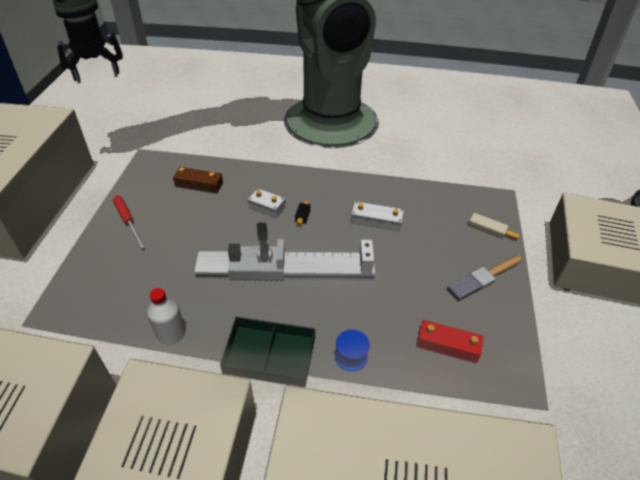

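View pics/top0.png

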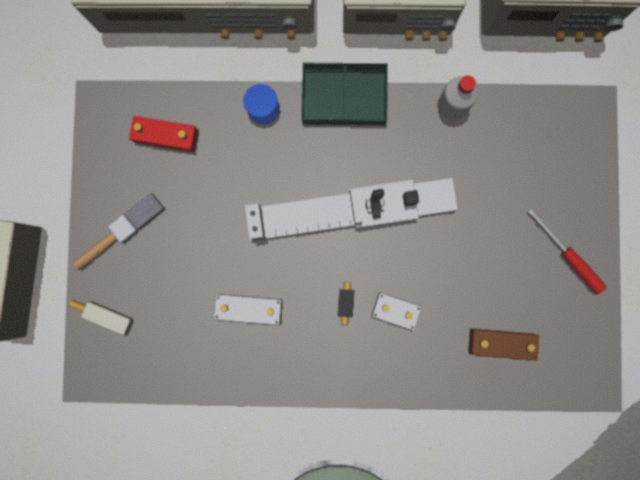

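The scene shows four box-shaped things. In top-view pixels they are: silver long (248,310), silver short (397,311), brown (505,345) and red (163,133). By the description, the target is the silver long one. The rail's jaw is at the left (254,221), the push block at (411,198) and the lever at (377,203). Next I'll take a close crop and measure.

```bash
cat > h.py <<'E'
import numpy as np, cv2
from workcell import manip
from scipy.spatial.transform import Rotation as Ro
def K(p): return np.array([[p["fx"],0,p["cx"]],[0,p["fy"],p["cy"]],[0,0,1.]])
def D(p): return np.array([p["k1"],0,0,0,0.])
def ext(p,o=None):
    if "R" in p: return np.array(p["R"]),np.array(p["t"])
    q=o["tool_rot"]; T=np.eye(4); T[:3,:3]=Ro.from_quat([q[1],q[2],q[3],q[0]]).as_matrix(); T[:3,3]=o["eef_pos"]
    M=np.linalg.inv(T@np.array(p["mount"])); return M[:3,:3],M[:3,3]
def proj(p,X,o=None):
    R,t=ext(p,o); return cv2.projectPoints(np.array(X,float).reshape(-1,3),cv2.Rodrigues(R)[0],t,K(p),D(p))[0].reshape(-1,2)
def back(p,uv,z,o=None):
    R,t=ext(p,o); n=cv2.undistortPoints(np.array(uv,float).reshape(-1,1,2),K(p),D(p)).reshape(-1,2)
    d=np.c_[n,np.ones(len(n))]@R; c=-R.T@t
    return c+d*((np.asarray(z)-c[2])/d[:,2])[:,None]
def brass(f,box):
    l,t,r,b=[int(v) for v in box]; h=cv2.cvtColor(f,cv2.COLOR_BGR2HSV)
    m=cv2.inRange(h,(10,110,90),(32,255,255)); k=np.zeros_like(m); k[t:b+1,l:r+1]=m[t:b+1,l:r+1]
    n,_,s,c=cv2.connectedComponentsWithStats(k); i=[j for j in range(1,n) if s[j,4]>=8]
    return [(c[j].round(1),s[j,4]) for j in i]
E
python3 - <<'E'
from h import *
for n in("scene","top"):
    p=manip.snapshot(n);f=p["frame"]
    for q in("box_center","short_box_center"):
        for d in manip.trace(q,p)[:3]:
            b=brass(f,d["bbox"]); 
            if len(b)==2:
                X=back(p,[c for c,_ in b],46); v=X[1]-X[0]
                print(n,q,b,X.round(1)[:,:2].tolist(),'mid',X.mean(0).round(1),'len',np.linalg.norm(v).round(1),'ang',np.arctan2(v[1],v[0]).round(3))
    c=f[160:260,230:470] if n=="top" else f[205:295,180:390]
    cv2.imwrite(f"pics/{n}_rail.png",cv2.resize(c,None,fx=3.3,fy=3.3,interpolation=cv2.INTER_CUBIC))
    if n=="top": cv2.imwrite("pics/top_box.png",cv2.resize(f[280:340,200:430],None,fx=3.3,fy=3.3,interpolation=cv2.INTER_CUBIC))
E
```

```text
scene box_center [(array([198.3, 173.1]), np.int32(180)), (array([187.7, 175.8]), np.int32(9))] [[374.9, -291.2], [389.9, -314.6]] mid [ 382.4 -302.9   46. ] len 27.7 ang -1.002
scene box_center [(array([430.2, 328.1]), np.int32(42)), (array([474. , 339.6]), np.int32(45))] [[748.6, 297.9], [761.2, 380.9]] mid [754.9 339.4  46. ] len 83.9 ang 1.42
scene short_box_center [(array([258.1, 192.9]), np.int32(18)), (array([273.6, 198.4]), np.int32(19))] [[423.9, -121.3], [437.1, -79.5]] mid [ 430.5 -100.4   46. ] len 43.8 ang 1.265
top box_center [(array([137.4, 126.6]), np.int32(50)), (array([181.5, 134. ]), np.int32(52))] [[757.0, 381.3], [743.6, 298.4]] mid [750.3 339.9  46. ] len 83.9 ang -1.73
top box_center [(array([223.3, 307.9]), np.int32(24)), (array([269.2, 311.6]), np.int32(19))] [[425.4, 212.7], [420.1, 129.4]] mid [422.7 171.   46. ] len 83.5 ang -1.635
top short_box_center [(array([385.4, 307.8]), np.int32(21)), (array([408.5, 315.3]), np.int32(22))] [[430.0, -79.9], [417.2, -121.5]] mid [ 423.6 -100.7   46. ] len 43.5 ang -1.87
```

View pics/top_rail.png

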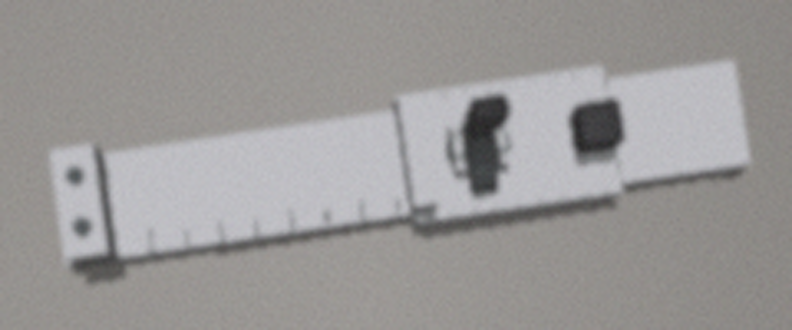

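View pics/top_box.png

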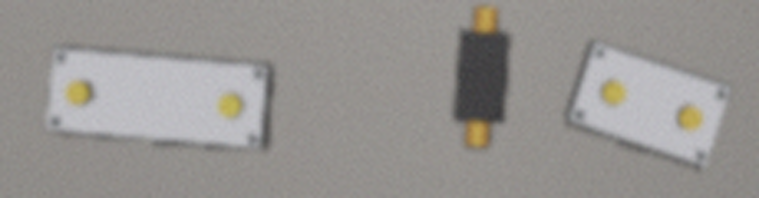

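View pics/scene_rail.png

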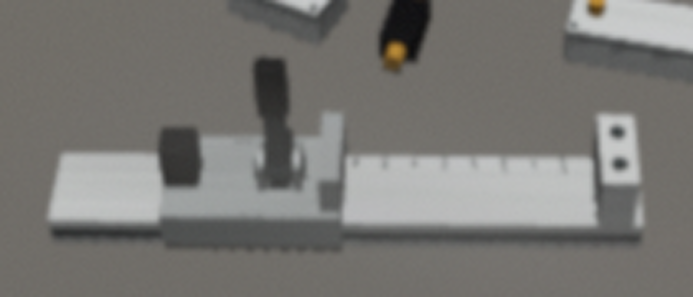

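```bash
python3 - <<'E'
from h import *
from scipy.optimize import least_squares
T=manip.snapshot("top");S=manip.snapshot("scene")
m=[(30,-210,24),(-30,-210,24),(30,150,66),(-30,150,66),(30,174,66),(-30,174,66)]
tu=[(735,60),(748,165),(97,147),(113,258),(50,152),(67,258)]
su=[(50,222),(60,153),(601,178),(597,115),(640,178),(637,115)]
tu=np.array(tu)/3.3+[230,160]; su=np.array(su)/3.3+[180,205]; m=np.array(m,float)
def W(q,m):
    c,s=np.cos(q[2]),np.sin(q[2]); R=np.array([[c,-s,0],[s,c,0],[0,0,1]]); return m@R.T+[q[0],q[1],0]
for nm,cs in(("top",[(T,tu)]),("scene",[(S,su)]),("both",[(T,tu),(S,su)])):
    r=least_squares(lambda q:np.concatenate([(proj(p,W(q,m))-u).ravel() for p,u in cs]),[620,0,0])
    print(nm,r.x.round(3),'rms',np.sqrt((r.fun**2).mean()).round(2))
    q=r.x
    def loc(X): c,s=np.cos(q[2]),np.sin(q[2]); return (X[:,:2]-q[:2])@np.array([[c,-s],[s,c]])
    print(' stop front',loc(back(T,np.array([(395,103),(410,222)])/3.3+[230,160],66)).round(1).tolist(),
     'scene',loc(back(S,np.array([(343,112)])/3.3+[180,205],66)).round(1).tolist(),
     'block top',loc(back(T,np.array([(597,126)])/3.3+[230,160],72)).round(1).tolist())
E
```

```text
top [ 6.0699e+02 -3.0820e+00  1.6400e-01] rms 0.67
 stop front [[28.5, -14.4], [-36.7, -12.6]] scene [[-25.9, -15.1]] block top [[-1.1, -119.5]]
scene [ 6.10088e+02 -2.20000e-01  1.70000e-01] rms 0.66
 stop front [[24.9, -16.9], [-40.3, -14.7]] scene [[-29.5, -17.2]] block top [[-5.3, -121.8]]
both [ 6.07834e+02 -2.00400e+00  1.65000e-01] rms 0.93
 stop front [[27.5, -15.4], [-37.7, -13.5]] scene [[-26.9, -16.0]] block top [[-2.3, -120.4]]
```

```bash
cat >> h.py <<'E'
def st(): 
    o=manip.get_obs(); q=o["tool_rot"]; R=Ro.from_quat([q[1],q[2],q[3],q[0]]).as_matrix(); return o,R
def go(X,ya=None):
    "shift in tool axes (cm) to world X; turn so that tool y is along world angle ya (mod pi)"
    o,R=st(); d=R.T@(np.array(X)-o["eef_pos"])/10
    cur=np.arctan2(R[1,1],R[0,1]); s='clock %.2f pos %s yang %.3f tilt %.3f w %.1f F %s shift %s'%(o["clock"],o["eef_pos"].round(1),cur,np.arccos(-R[2,2]),o["grip_width"],np.round(o["wrist_force"],1),d.round(2))
    if ya is not None: s+=' turn %.3f'%(-((ya-cur+np.pi/2)%np.pi-np.pi/2))
    print(s)
RAIL=(607.3,-2.5,0.165)
def rw(x,y,z,q=RAIL): c,s=np.cos(q[2]),np.sin(q[2]); return [q[0]+c*x-s*y,q[1]+s*x+c*y,z]
E
python3 -c "
from h import *
go([520,-60,230],-.065); go([422.7,171,230],-.065)"
```

```text
clock 1.10 pos [ 281.8 -557.9  231.3] yang -1.103 tilt 0.000 w 85.4 F [ 0.6 -0.2 -1.1] shift [ 43.71 -33.7    0.13] turn -1.038
clock 1.10 pos [ 281.8 -557.9  231.3] yang -1.103 tilt 0.000 w 85.4 F [ 0.6 -0.2 -1.1] shift [ 45.44 -58.71   0.13] turn -1.038
```

```bash
python3 -m crank '{"translation":[[3.6,-2.8,0],[3.6,-2.8,0],[3.6,-2.8,0],[3.6,-2.8,0],[3.6,-2.8,0],[3.6,-2.8,0],[3.6,-2.8,0],[3.6,-2.8,0],[3.6,-2.8,0],[3.6,-2.8,0],[3.6,-2.8,0],[3.6,-2.8,0]],"turn":[0,0,0,0,0,0,0,0,0,0,0,0],"claw":[1,1,1,1,1,1,1,1,1,1,1,1]}'
python3 -c "
from h import *
go([422.7,171,230],-.065)"
```

```text
clock: 2.3
eef_pos: [522.3, -51.0, 231.3]
tool_rot: [0.002, 0.974, 0.226, 0.001]
wrist_force: [0.1, -0.5, 0.2]
grip_width: 85.5
clock 2.30 pos [522.3 -51.  231.3] yang -1.114 tilt 0.005 w 85.5 F [ 0.1 -0.5  0.2] shift [  0.84 -24.32   0.  ] turn -1.049
```

```bash
python3 -m crank '{"translation":[[0.14,-4.05,0],[0.14,-4.05,0],[0.14,-4.05,0],[0.14,-4.05,0],[0.14,-4.05,0],[0.14,-4.05,0],[0,0,0],[0,0,0],[0,0,0],[0,0,0],[0,0,0],[0,0,0]],"turn":[0,0,0,0,0,0,-0.14,-0.14,-0.14,-0.14,-0.14,-0.14],"claw":[1,1,1,1,1,1,1,1,1,1,1,1]}'
python3 -c "
from h import *
go([422.7,171,130],-.065)"
```

```text
clock: 3.5
eef_pos: [418.6, 188.3, 231.5]
tool_rot: [0.003, 0.785, 0.619, 0.003]
wrist_force: [0.4, -0.0, -0.2]
grip_width: 85.6
clock 3.50 pos [418.6 188.3 231.5] yang -0.236 tilt 0.008 w 85.6 F [ 0.4 -0.  -0.2] shift [-1.61  0.72 10.15] turn -0.171
```

```bash
python3 -m crank '{"translation":[[-0.7,0.3,2],[-0.7,0.3,2],[-0.1,0,2],[0,0,2],[0,0,0]],"turn":[-0.09,-0.08,0,0,0],"claw":[1,1,1,1,1]}'
python3 - <<'E'
from h import *
go([422.7,171,130],-.065)
o=manip.get_obs();p=manip.snapshot("wrist");f=p["frame"];cv2.imwrite("pics/w1.png",f)
for d in manip.trace("box_center",p)[:3]:
    b=brass(f,d["bbox"]);print(d["confidence"],d["bbox"],b)
    if len(b)==2:
        X=back(p,[c for c,_ in b],46,o);v=X[1]-X[0];print(X.mean(0),np.linalg.norm(v),np.arctan2(v[1],v[0]))
E
```

```text
clock: 4.0
eef_pos: [423.8, 172.0, 150.1]
tool_rot: [0.004, 0.726, 0.688, 0.005]
wrist_force: [0.6, -0.4, 0.8]
grip_width: 85.5
clock 4.00 pos [423.8 172.  150.1] yang -0.053 tilt 0.012 w 85.5 F [ 0.6 -0.4  0.8] shift [-0.11 -0.13  2.01] turn 0.012
0.68 [273.5, 130.8, 353.4, 318.7] [(array([312. , 164.5]), np.int32(335)), (array([310.6, 300.2]), np.int32(273))]
[422.22547    173.42443824  46.        ] 83.88431532490728 -1.6390360191998958
```

View pics/w1.png

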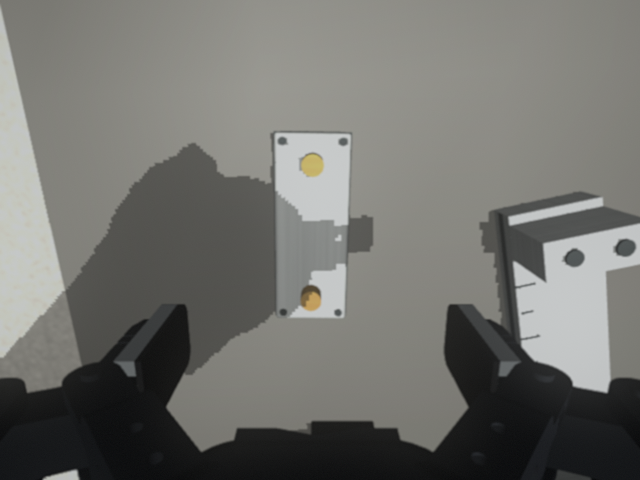

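The wrist view shows the silver long box at about (312,225), with brass sockets at (312,164) and (311,300), so the choice is right. Next I'll descend and grip it.

```bash
python3 -c "
from h import *
go([422.3,173,3],-.068)"; python3 -m crank '{"translation":[[-0.05,-0.1,3],[0,0,3],[0,0,3],[0,0,2.5],[0,0,1.5],[0,0,1],[0,0,0.4],[0,0,0.2],[0,0,0]],"turn":[0.015,0,0,0,0,0,0,0,0],"claw":[1,1,1,1,1,1,1,1,1]}'
python3 -c "
from h import *
go([422.3,173,3],-.068)"
```

```text
clock 4.10 pos [424.7 172.7 152.1] yang -0.053 tilt 0.014 w 85.7 F [-0.1  1.2  0.6] shift [-0.03 -0.45 14.91] turn 0.015
clock: 5.0
eef_pos: [434.5, 176.5, 10.9]
tool_rot: [0.008, 0.732, 0.681, 0.014]
wrist_force: [-0.5, 0.0, 0.5]
grip_width: 85.4
clock 5.00 pos [434.5 176.5  10.9] yang -0.071 tilt 0.032 w 85.4 F [-0.5  0.   0.5] shift [-0.44 -1.22  0.75] turn -0.003
```

```bash
python3 -m crank '{"translation":[[-0.2,-0.6,0],[-0.24,-0.6,0],[0,0,0.3],[0,0,0.4],[0,0,0]],"turn":[0,0,0,0,0],"claw":[1,1,1,1,1]}'
python3 -c "
from h import *
go([422.3,173,3],-.068); print(st()[1].round(3))"
```

```text
clock: 5.5
eef_pos: [422.2, 172.7, 4.8]
tool_rot: [0.008, 0.732, 0.681, 0.015]
wrist_force: [0.1, 0.1, -0.2]
grip_width: 85.4
clock 5.50 pos [422.2 172.7   4.8] yang -0.072 tilt 0.035 w 85.4 F [ 0.1  0.1 -0.2] shift [ 0.02 -0.    0.19] turn -0.004
[[ 0.071  0.997  0.034]
 [ 0.997 -0.072  0.009]
 [ 0.011  0.033 -0.999]]
```

```bash
python3 -m crank '{"translation":[[0,0,0],[0,0,0],[0,0,0],[0,0,0],[0,0,0],[0,0,0],[0,0,0],[0,0,0]],"turn":[0,0,0,0,0,0,0,0],"claw":[0,0,0,0,0,0,0,0]}' 50
python3 -c "
from h import *
go([422.3,173,130])"
```

```text
clock: 6.3
eef_pos: [422.4, 172.8, 5.0]
tool_rot: [0.008, 0.732, 0.681, 0.015]
wrist_force: [-1.0, -0.7, 1.8]
grip_width: 45.5
clock 6.30 pos [422.4 172.8   5. ] yang -0.072 tilt 0.035 w 45.5 F [-1.  -0.7  1.8] shift [  0.16   0.4  -12.49]
```

```bash
python3 -m crank '{"translation":[[0,0,-1],[0,0,-2],[0,0,-2],[0,0,-2],[0,0,-2],[0,0,-1],[0,0,0]],"turn":[0,0,0,0,0,0,0],"claw":[0,0,0,0,0,0,0]}'
python3 - <<'E'
from h import *
go(rw(0,66,100),RAIL[2])
o=manip.get_obs();p=manip.snapshot("wrist");f=p["frame"];cv2.imwrite("pics/w2.png",f)
for d in manip.trace("box_center",p)[:3]:
    b=brass(f,d["bbox"]);print(d["confidence"],d["bbox"],b)
    if len(b)==2:
        X=back(p,[c for c,_ in b],o["eef_pos"][2]+41,o);v=X[1]-X[0];print(X.mean(0),np.linalg.norm(v),np.arctan2(v[1],v[0]),o["eef_pos"])
        print('tool', st()[1].T@(X.mean(0)-o["eef_pos"]))
E
```

```text
clock: 7.0
eef_pos: [417.9, 171.4, 111.4]
tool_rot: [0.008, 0.732, 0.682, 0.014]
wrist_force: [-0.3, -0.5, -3.4]
grip_width: 45.2
clock 7.00 pos [417.9 171.4 111.4] yang -0.071 tilt 0.033 w 45.2 F [-0.3 -0.5 -3.4] shift [-9.61 18.54  1.64] turn -0.236
0.97 [231.2, 143.7, 400.7, 434.5] [(array([318.1, 225.8]), np.int32(1995))]
```

View pics/w2.png

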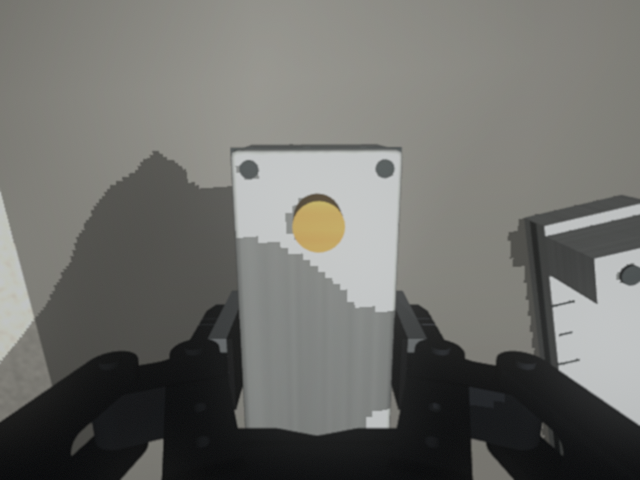

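```bash
python3 -m crank '{"translation":[[-1.0,2,0],[-1.9,3.7,0],[-1.9,3.7,0],[-1.9,3.7,0],[-1.9,3.7,0],[-0.9,1.7,0],[0,0,0],[0,0,0],[0,0,0]],"turn":[0,0,0,0,0,0,-0.12,-0.11,0],"claw":[0,0,0,0,0,0,0,0,0]}'
python3 - <<'E'
from h import *
go(rw(0,66,100),RAIL[2])
o,R=st();p=manip.snapshot("wrist");f=p["frame"];cv2.imwrite("pics/w3.png",f)
b=brass(f,[200,140,440,330]);print(b)
X=back(p,[b[0][0]],o["eef_pos"][2]+41,o);print('tool',R.T@(X[0]-o["eef_pos"]))
print(R.round(3))
r=proj(p,[rw(30,150,66),rw(-30,150,66),rw(-30,174,66),rw(30,174,66),rw(-30,-14,24)],o);print(r.round(0).tolist())
for u in r: cv2.circle(f,tuple(int(v) for v in u),4,(0,0,255),1)
cv2.imwrite("pics/w3.png",f)
E
```

```text
clock: 8.0
eef_pos: [598.0, 58.3, 102.1]
tool_rot: [0.005, 0.644, 0.765, 0.006]
wrist_force: [-0.6, -0.3, -2.0]
grip_width: 45.4
clock 8.00 pos [598.   58.3 102.1] yang 0.171 tilt 0.017 w 45.4 F [-0.6 -0.3 -2. ] shift [ 0.45 -0.08  0.21] turn 0.006
[(array([318. , 225.7]), np.int32(1983))]
tool [ 42.80002913   1.04559016 -40.99211594]
[[-0.17   0.985  0.016]
 [ 0.985  0.17   0.003]
 [-0.     0.017 -1.   ]]
[[389.0, 65.0], [235.0, 64.0], [232.0, -5.0], [392.0, -4.0], [260.0, 373.0]]
```

View pics/w3.png

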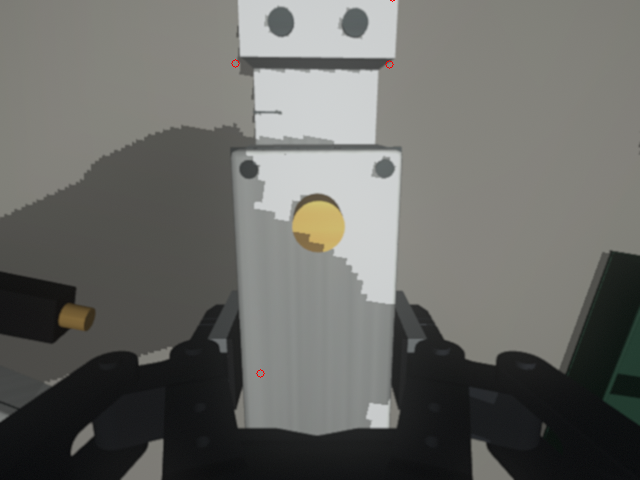

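```bash
sed -i 's/^RAIL=.*/RAIL=(609.0,0.2,0.167)/' h.py; python3 -c "
from h import *
go(rw(-0.5,66,29),RAIL[2])"
```

```text
clock 8.05 pos [597.7  58.4 102.1] yang 0.167 tilt 0.016 w 45.7 F [-1.6 -0.1 -2.1] shift [ 0.68 -0.02  7.31] turn -0.000
```

```bash
python3 -m crank '{"translation":[[0.35,0,0.5],[0.33,0,1.3],[0,-0.05,1.3],[0,-0.05,1.3],[0,-0.05,1],[0,-0.05,0.6],[0,0,0]],"turn":[0,0,0,0,0,0,0],"claw":[0,0,0,0,0,0,0]}'
python3 -c "
from h import *
go(rw(-0.5,66,29),RAIL[2])"
```

```text
clock: 8.75
eef_pos: [593.3, 66.7, 34.1]
tool_rot: [0.004, 0.648, 0.762, 0.005]
wrist_force: [0.1, 0.2, -1.7]
grip_width: 45.2
clock 8.75 pos [593.3  66.7  34.1] yang 0.161 tilt 0.013 w 45.2 F [ 0.1  0.2 -1.7] shift [-0.21  0.39  0.52] turn -0.006
```

```bash
python3 -m crank '{"translation":[[-0.2,0.39,0.1],[0,0,0.2],[0,0,0.1],[0,0,0]],"turn":[-0.006,0,0,0],"claw":[0,0,0,0]}'
python3 - <<'E'
from h import *
go(rw(-0.5,66,29),RAIL[2])
o,R=st();p=manip.snapshot("wrist");f=p["frame"];cv2.imwrite("pics/w4.png",f)
E
```

```text
clock: 9.15
eef_pos: [598.9, 65.0, 30.9]
tool_rot: [0.005, 0.646, 0.763, 0.005]
wrist_force: [0.1, -0.2, -1.8]
grip_width: 45.5
clock 9.15 pos [598.9  65.   30.9] yang 0.167 tilt 0.015 w 45.5 F [ 0.1 -0.2 -1.8] shift [ 0.04 -0.14  0.19] turn -0.000
```

View pics/w4.png

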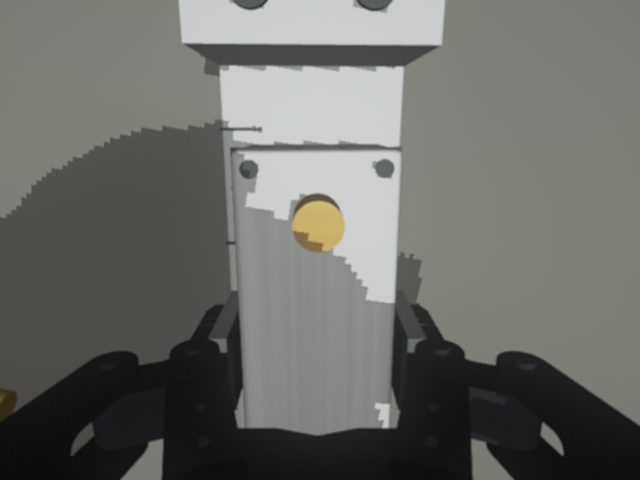

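```bash
python3 -m crank '{"translation":[[0,-0.1,0.1],[0,0,0.1],[0,0,0],[0,0,0]],"turn":[0,0,0,0],"claw":[0,0,0,0]}'
python3 -c "
from h import *
go(rw(-0.5,66,29),RAIL[2])"
```

```text
clock: 9.6
eef_pos: [598.1, 64.8, 29.6]
tool_rot: [0.005, 0.646, 0.763, 0.006]
wrist_force: [-1.1, -0.3, 0.2]
grip_width: 45.2
clock 9.60 pos [598.1  64.8  29.6] yang 0.166 tilt 0.015 w 45.2 F [-1.1 -0.3  0.2] shift [ 0.05 -0.05  0.06] turn -0.001
```

```bash
python3 -m crank '{"translation":[[0,0,0.05],[0,0,0],[0,0,0],[0,0,0],[0,0,0],[0,0,-1.5],[0,0,-3],[0,0,-4],[0,0,-4],[0,0,-4],[0,0,-3],[0,0,0]],"turn":[0,0,0,0,0,0,0,0,0,0,0,0],"claw":[0,0.6,0.9,0.9,1,1,1,1,1,1,1,1]}'
python3 - <<'E'
from h import *
go(rw(0,-150,230),RAIL[2])
o,R=st();p=manip.snapshot("wrist");f=p["frame"];cv2.imwrite("pics/w5.png",f)
p=manip.snapshot("top");f=p["frame"];cv2.imwrite("pics/top5.png",cv2.resize(f[160:260,230:470],None,fx=3.3,fy=3.3,interpolation=cv2.INTER_CUBIC))
E
```

```text
clock: 10.8
eef_pos: [594.0, 65.6, 237.8]
tool_rot: [0.005, 0.645, 0.764, 0.007]
wrist_force: [0.7, 0.1, -0.7]
grip_width: 85.1
clock 10.80 pos [594.   65.6 237.8] yang 0.169 tilt 0.017 w 85.1 F [ 0.7  0.1 -0.7] shift [-21.7    0.34   0.77] turn 0.002
```

View pics/w5.png

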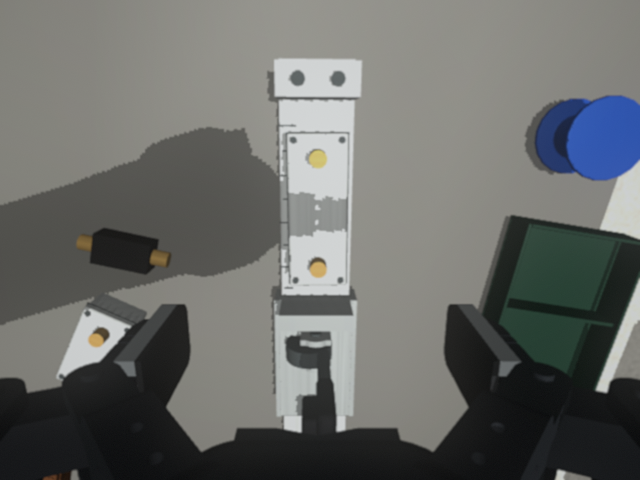

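```bash
python3 -c "
from h import *
p=manip.snapshot('wrist');print(np.array(p['mount']).round(2))
go(rw(0,-165,200),RAIL[2])"
python3 -m crank '{"translation":[[-2,0,0],[-4,0,0],[-4,0,0],[-4,0,0],[-4,0,0],[-3,0,0],[-2,0,0],[0,0,0]],"turn":[0,0,0,0,0,0,0,0],"claw":[1,1,1,1,0.5,0,0,0]}'
python3 - <<'E'
from h import *
go(rw(0,-165,50),RAIL[2])
o,R=st();p=manip.snapshot("wrist");f=p["frame"];print(R.round(3))
for X in ([rw(0,-17-106,72)],[rw(-30,-210,24),rw(30,-210,24)],[rw(x,150,66) for x in(-30,30)]):
    for u in proj(p,X,o): cv2.circle(f,tuple(int(v) for v in u),4,(0,0,255),1); print(u)
cv2.imwrite("pics/w6.png",f)
E
```

```text
[[  -0.     -0.96   -0.27   68.01]
 [   1.     -0.     -0.      0.83]
 [   0.     -0.27    0.96 -142.89]
 [   0.      0.      0.      1.  ]]
clock 10.95 pos [592.4  64.9 232.8] yang 0.169 tilt 0.011 w 85.3 F [-0.6  0.  -1.4] shift [-23.16   0.48   3.27] turn 0.002
clock: 11.75
eef_pos: [627.5, -169.0, 221.3]
tool_rot: [-0.004, 0.643, 0.766, 0.0]
wrist_force: [0.4, -0.2, -0.7]
grip_width: 28.4
clock 11.75 pos [ 627.5 -169.   221.3] yang 0.174 tilt 0.009 w 28.4 F [ 0.4 -0.2 -0.7] shift [ 0.37  1.08 17.12] turn 0.007
[[-0.173  0.985 -0.007]
 [ 0.985  0.173  0.006]
 [ 0.007 -0.006 -1.   ]]
[332.19339501 153.24301607]
[293.01647746 255.08827825]
[365.00853205 255.59239489]
[ 281.46618672 -389.78299828]
[ 398.46532141 -389.86931881]
```

View pics/w6.png

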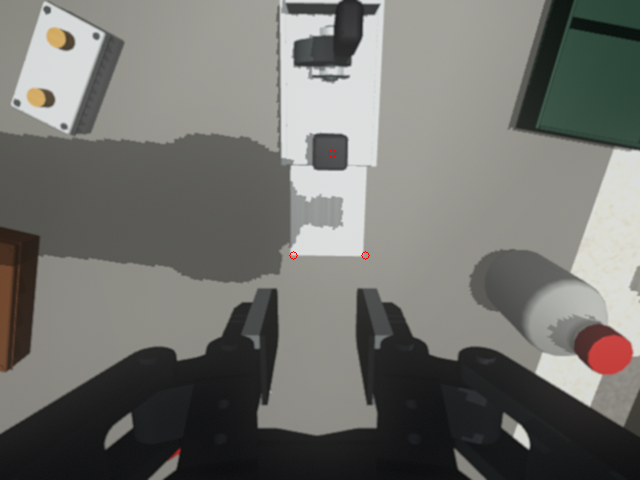

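```bash
python3 -m crank '{"translation":[[0,0.5,1],[0,0.5,2.5],[0,0,3],[0,0,3],[0,0,3],[0,0,2],[0,0,1],[0,0,0.5],[0,0,0]],"turn":[0.007,0,0,0,0,0,0,0,0],"claw":[0,0,0,0,0,0,0,0,0]}'
python3 - <<'E'
from h import *
go(rw(0,-150,48),RAIL[2]);print(st()[1].round(3))
E
```

```text
clock: 12.7
eef_pos: [635.5, -151.3, 48.2]
tool_rot: [-0.009, 0.641, 0.767, 0.001]
wrist_force: [0.3, 0.2, 0.6]
grip_width: -0.1
clock 12.70 pos [ 635.5 -151.3   48.2] yang 0.179 tilt 0.018 w -0.1 F [0.3 0.2 0.6] shift [ 0.38 -0.09  0.02] turn 0.012
[[-0.178  0.984 -0.013]
 [ 0.984  0.178  0.012]
 [ 0.014 -0.01  -1.   ]]
```

```bash
python3 -m crank '{"translation":[[0.5,-0.08,0],[0.6,0,0],[0.6,0,0],[0.6,0,0],[0.6,0,0],[0,0,0]],"turn":[0.012,0,0,0,0,0],"claw":[0,0,0,0,0,0]}'
python3 - <<'E'
from h import *
go(rw(0,-99,48),RAIL[2])
o,R=st();p=manip.snapshot("wrist");f=p["frame"];cv2.imwrite("pics/w7.png",f)
E
```

```text
clock: 13.3
eef_pos: [630.8, -121.0, 51.9]
tool_rot: [-0.007, 0.646, 0.763, 0.001]
wrist_force: [0.1, -0.5, -0.6]
grip_width: 0.0
clock 13.30 pos [ 630.8 -121.    51.9] yang 0.165 tilt 0.014 w 0.0 F [ 0.1 -0.5 -0.6] shift [ 2.41 -0.13  0.42] turn -0.002
```

View pics/w7.png

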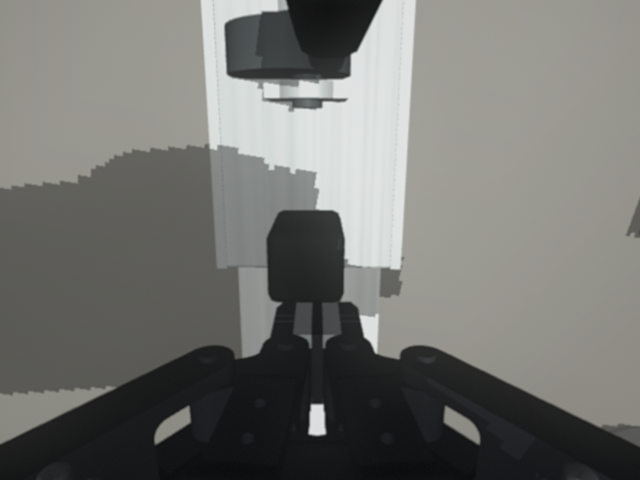

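```bash
python3 -m crank '{"translation":[[0.5,-0.1,0.3],[0.5,0,0],[0.5,0,0],[0,0,0]],"turn":[0,0,0,0],"claw":[0,0,0,0]}'
python3 - <<'E'
from h import *
go(rw(0,-99,48),RAIL[2])
p=manip.snapshot("top");f=p["frame"];cv2.imwrite("pics/top7.png",cv2.resize(f[160:260,230:470],None,fx=3.3,fy=3.3,interpolation=cv2.INTER_CUBIC))
E
```

```text
clock: 13.75
eef_pos: [627.8, -106.6, 49.2]
tool_rot: [-0.006, 0.647, 0.763, 0.001]
wrist_force: [0.4, -0.0, 0.2]
grip_width: 0.1
clock 13.75 pos [ 627.8 -106.6   49.2] yang 0.164 tilt 0.012 w 0.1 F [ 0.4 -0.   0.2] shift [ 0.94 -0.08  0.13] turn -0.003
```

View pics/top7.png

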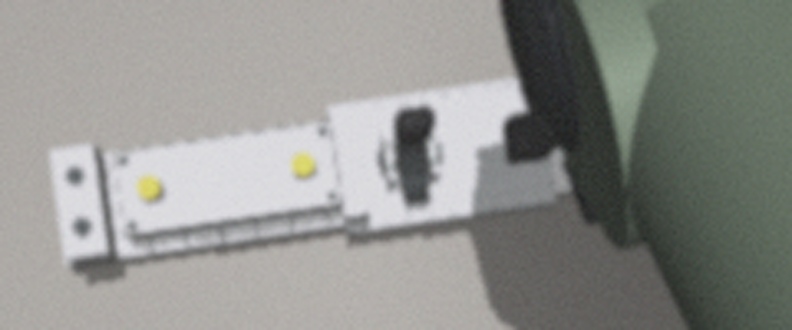

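```bash
cat >> h.py <<'E'
def boxloc(p,z=70,o=None):
    for d in manip.trace("box_center",p)[:5]:
        b=brass(p["frame"],d["bbox"])
        if len(b)==2:
            X=back(p,[c for c,_ in b],z,o);v=X[1]-X[0];q=RAIL;m=X.mean(0)[:2]-q[:2];c,s=np.cos(q[2]),np.sin(q[2])
            print('box rail',np.round([c*m[0]+s*m[1],-s*m[0]+c*m[1]],1),'len',np.linalg.norm(v).round(1),'dang',((np.arctan2(v[1],v[0])-q[2])%np.pi-np.pi/2).round(3))
E
python3 - <<'E'
from h import *
boxloc(manip.snapshot("top"));p=manip.snapshot("scene");boxloc(p)
f=p["frame"];cv2.imwrite("pics/s7.png",cv2.resize(f[205:295,180:390],None,fx=3.3,fy=3.3,interpolation=cv2.INTER_CUBIC))
E
```

```text
box rail [188.3 304.8] len 81.7 dang -0.325
box rail [ 0.2 79.2] len 83.8 dang -0.005
box rail [ 6.7 78.7] len 83.2 dang -0.025
box rail [216.1 302.1] len 81.5 dang -0.318
```

View pics/s7.png

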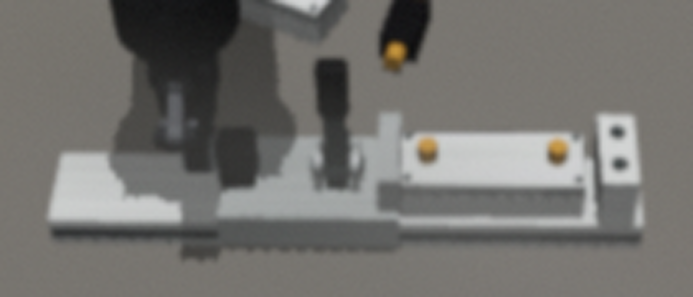

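```bash
python3 -m crank '{"translation":[[0.3,-0.08,0.1],[0.3,0,0],[0.15,0,0],[0,0,0]],"turn":[0,0,0,0],"claw":[0,0,0,0]}'
python3 - <<'E'
from h import *
go(rw(0,-99,48),RAIL[2])
p=manip.snapshot("scene");boxloc(p)
f=p["frame"];cv2.imwrite("pics/s8.png",cv2.resize(f[225:285,270:390],None,fx=6,fy=6,interpolation=cv2.INTER_CUBIC))
E
```

```text
clock: 14.4
eef_pos: [626.0, -100.9, 48.3]
tool_rot: [-0.005, 0.648, 0.762, 0.001]
wrist_force: [1.9, -2.6, -0.1]
grip_width: 0.3
clock 14.40 pos [ 626.  -100.9   48.3] yang 0.162 tilt 0.010 w 0.3 F [ 1.9 -2.6 -0.1] shift [0.36 0.   0.03] turn -0.005
box rail [ 6.4 84.4] len 83.8 dang -0.018
box rail [216.2 302. ] len 81.6 dang -0.315
```

View pics/s8.png

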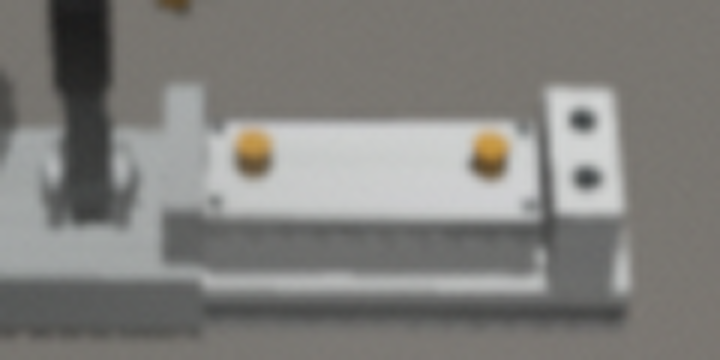

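```bash
python3 -m crank '{"translation":[[0.2,0,0],[0.2,0,0],[0.1,0,0]],"turn":[0,0,0],"claw":[0,0,0]}'
python3 -m crank '{"translation":[[0.15,0,0]],"turn":[0],"claw":[0]}'
python3 -m crank '{"translation":[[0.15,0,0]],"turn":[0],"claw":[0]}'
```

```text
clock: 14.8
eef_pos: [625.4, -97.5, 48.3]
tool_rot: [-0.004, 0.648, 0.762, 0.001]
wrist_force: [4.4, -10.9, -3.0]
grip_width: 0.2
clock: 14.9
eef_pos: [625.4, -97.6, 48.3]
tool_rot: [-0.003, 0.648, 0.761, 0.0]
wrist_force: [5.6, -11.6, -2.9]
grip_width: -0.2
clock: 15.0
eef_pos: [625.4, -97.6, 48.4]
tool_rot: [-0.003, 0.649, 0.761, -0.0]
wrist_force: [4.5, -10.0, -3.5]
grip_width: 0.0
```

```bash
python3 -m crank '{"translation":[[0.1,0,0],[0.1,0,0],[0.1,0,0]],"turn":[0,0,0],"claw":[0,0,0]}'
python3 - <<'E'
from h import *
go(rw(0,-99,48),RAIL[2])
p=manip.snapshot("top");boxloc(p);p=manip.snapshot("scene");boxloc(p)
f=p["frame"];cv2.imwrite("pics/s9.png",cv2.resize(f[225:285,270:390],None,fx=6,fy=6,interpolation=cv2.INTER_CUBIC))
E
```

```text
clock: 15.3
eef_pos: [625.4, -97.7, 48.4]
tool_rot: [-0.001, 0.65, 0.76, -0.001]
wrist_force: [3.5, -8.0, -2.3]
grip_width: -0.4
clock 15.30 pos [625.4 -97.7  48.4] yang 0.156 tilt 0.003 w -0.4 F [ 3.5 -8.  -2.3] shift [0.02 0.01 0.04] turn -0.011
box rail [188.3 304.8] len 81.7 dang -0.325
box rail [ 0.4 88.3] len 83.6 dang -0.007
box rail [216.1 302.1] len 81.5 dang -0.318
box rail [ 6.8 87.9] len 83.2 dang -0.021
```

View pics/s9.png

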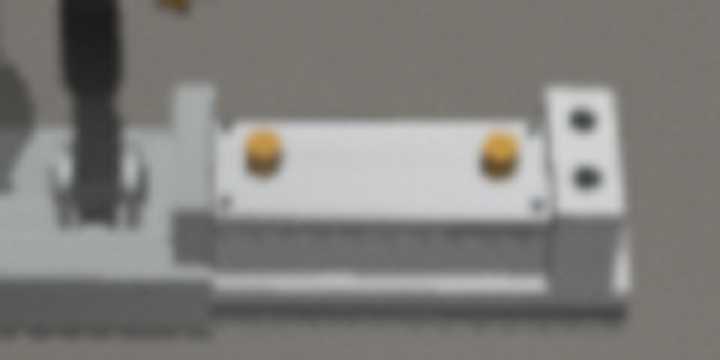

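```bash
python3 -m crank '{"translation":[[-1,0,0],[-1.5,0,0],[-1,0,0],[0,0,-2],[0,0,-4],[0,0,-4],[0,0,-4],[0,0,-3],[0,0,-1],[0,0,0]],"turn":[0,0,0,-0.01,0,0,0,0,0,0],"claw":[0,0,0,0,0,0,0,0,0,0]}'
python3 - <<'E'
from h import *
go(rw(70,-11,220),RAIL[2])
o,R=st();p=manip.snapshot("wrist");f=p["frame"];boxloc(p,70,o)
for X in ([rw(0,-76,72)],[rw(-36,30,66),rw(36,30,66)],[rw(0,-11,48)]):
    for u in proj(p,X,o): cv2.circle(f,tuple(int(v) for v in u),4,(0,0,255),1); print(u)
cv2.imwrite("pics/w9.png",f)
E
```

```text
clock: 16.5
eef_pos: [630.7, -139.5, 233.6]
tool_rot: [-0.004, 0.647, 0.763, -0.001]
wrist_force: [0.3, 0.3, -1.0]
grip_width: 0.0
clock 16.50 pos [ 630.7 -139.5  233.6] yang 0.164 tilt 0.009 w 0.0 F [ 0.3  0.3 -1. ] shift [13.06  7.15  1.36] turn -0.003
[319.93958611 123.99025023]
[262.82291516 -48.54176753]
[376.20731054 -49.54288499]
[319.68726238  27.78877158]
```

View pics/w9.png

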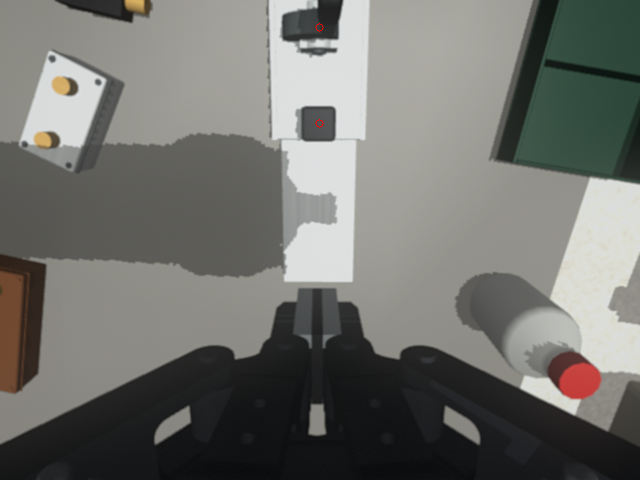

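```bash
python3 -m crank '{"translation":[[1.5,0.8,0],[3,1.6,0],[3,1.6,0],[3,1.6,0],[2,1.2,0.5],[0.5,0.3,0.5],[0,0,0]],"turn":[0,0,0,0,0,0,0],"claw":[0,0,0,0,0,0,0]}'
python3 - <<'E'
from h import *
go(rw(60,-11,115),RAIL[2])
p=manip.snapshot("scene");f=p["frame"]
for d in manip.trace("lever",p)[:2]: print(d["confidence"],d["bbox"])
for th in(1.4,1.6,1.8): print(th,proj(p,[rw(-100*np.cos(th),-11,48+100*np.sin(th)+0)]).round(1))
cv2.imwrite("pics/s10.png",cv2.resize(f[180:290,210:390],None,fx=4,fy=4,interpolation=cv2.INTER_CUBIC))
o,R=st();p=manip.snapshot("wrist");cv2.imwrite("pics/w10.png",p["frame"])
E
```

```text
clock: 17.3
eef_pos: [677.1, 10.0, 209.8]
tool_rot: [-0.011, 0.646, 0.763, -0.006]
wrist_force: [-0.1, -0.7, -0.1]
grip_width: 0.1
clock 17.30 pos [677.1  10.  209.8] yang 0.166 tilt 0.026 w 0.1 F [-0.1 -0.7 -0.1] shift [-1.03 -0.65  9.49] turn -0.001
0.72 [279.5, 223.8, 292.3, 261.7]
0.39 [191.4, 228.2, 378.6, 282.8]
1.4 [[285.7 215.7]]
1.6 [[285.2 222.1]]
1.8 [[284.9 229.9]]
```

View pics/s10.png

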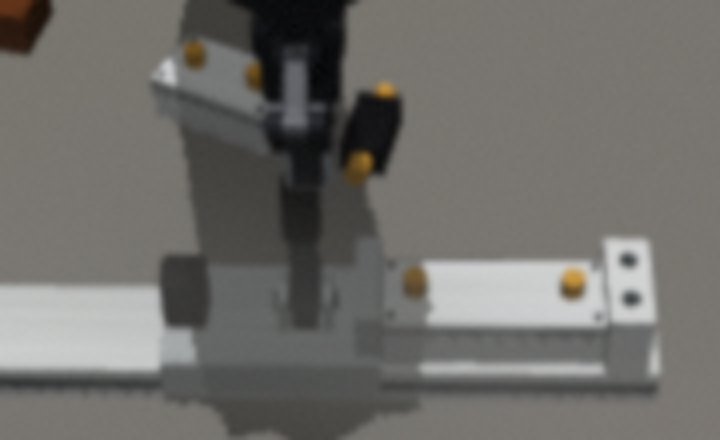

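View pics/w10.png

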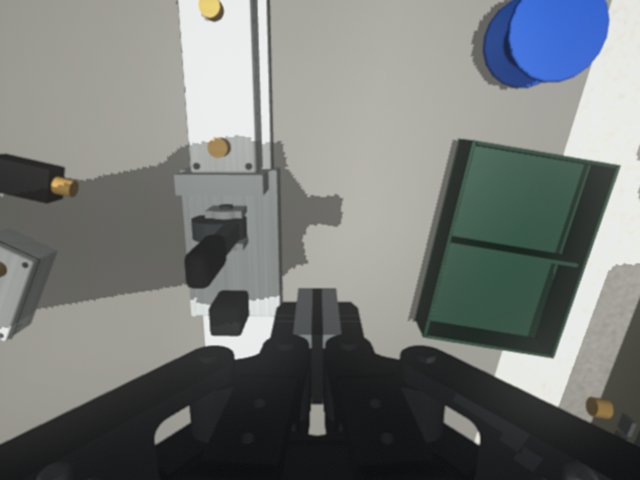

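```bash
python3 -m crank '{"translation":[[-0.5,-0.3,1],[-0.5,-0.3,2],[0,0,2],[0,0,2],[0,0,1.5],[0,0,1],[0,0,0]],"turn":[0,0,0,0,0,0,0],"claw":[0,0,0,0,0,0,0]}'
python3 -c "
from h import *
print(st()[1].round(3))
go(rw(0,-11,115),RAIL[2])"
```

```text
clock: 18.15
eef_pos: [669.3, -13.9, 111.8]
tool_rot: [-0.009, 0.651, 0.759, -0.006]
wrist_force: [-0.2, -0.2, -0.4]
grip_width: 0.1
[[-0.152  0.988 -0.021]
 [ 0.988  0.152  0.002]
 [ 0.005 -0.021 -1.   ]]
clock 18.15 pos [669.3 -13.9 111.8] yang 0.152 tilt 0.022 w 0.1 F [-0.2 -0.2 -0.4] shift [ 1.21 -5.74 -0.2 ] turn -0.015
```

```bash
python3 -m crank '{"translation":[[0.6,0,0],[0.6,0,0],[0,-1,0],[0,-1,0],[0,-1,0],[0,-1,0],[0,0,0]],"turn":[-0.015,0,0,0,0,0,0],"claw":[0,0,0,0,0,0,0]}'
python3 -c "
from h import *
print(manip.trace('lever',manip.snapshot('scene'))[0]['bbox'])
go(rw(-10,-11,112),RAIL[2])"
```

```text
clock: 18.85
eef_pos: [625.3, -7.7, 116.2]
tool_rot: [-0.007, 0.645, 0.764, -0.005]
wrist_force: [0.3, -0.2, -0.6]
grip_width: 0.2Traceback (most recent call last):
  File "<string>", line 3, in <module>
    print(manip.trace('lever',manip.snapshot('scene'))[0]['bbox'])
          ~~~~~~~~~~~~~~~~~~~~~~~~~~~~~~~~~~~~~~~~~~~~^^^
IndexError: list index out of range
```

```bash
python3 -m crank '{"translation":[[0,-0.8,0.2],[0,-0.8,0.2],[0,-0.8,0],[0,0,0]],"turn":[0,0,0,0],"claw":[0,0,0,0]}'
python3 - <<'E'
from h import *
go(rw(-22,-11,105),RAIL[2])
o,R=st();p=manip.snapshot("wrist");cv2.imwrite("pics/w11.png",p["frame"])
E
```

```text
clock: 19.35
eef_pos: [601.2, -11.6, 112.2]
tool_rot: [-0.007, 0.645, 0.764, -0.004]
wrist_force: [1.5, 0.1, 0.4]
grip_width: -0.0
clock 19.35 pos [601.2 -11.6 112.2] yang 0.169 tilt 0.016 w -0.0 F [1.5 0.1 0.4] shift [-0.07 -1.23  0.74] turn 0.002
```

View pics/w11.png

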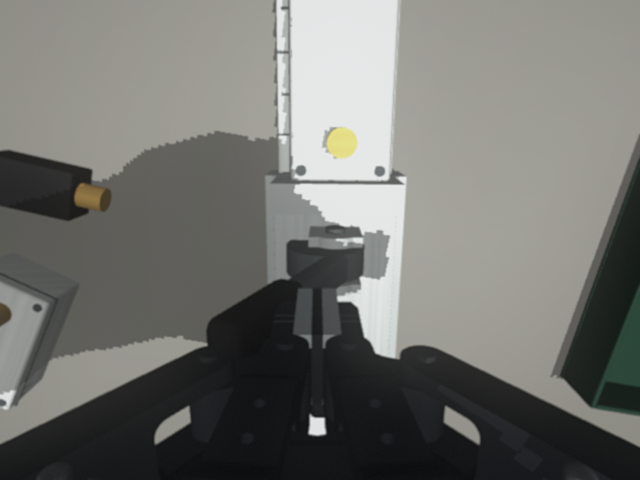

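```bash
python3 -m crank '{"translation":[[0,-0.7,0.4],[0,-0.8,0.4],[0,-0.8,0.2],[0,-0.8,0.2],[0,-0.6,0.2],[0,0,0]],"turn":[0,0,0,0,0,0],"claw":[0,0,0,0,0,0]}'
python3 - <<'E'
from h import *
go(rw(-48,-11,100),RAIL[2])
p=manip.snapshot("scene");f=p["frame"]
cv2.imwrite("pics/s12.png",cv2.resize(f[180:290,210:390],None,fx=4,fy=4,interpolation=cv2.INTER_CUBIC))
E
```

```text
clock: 20.0
eef_pos: [572.9, -15.6, 101.4]
tool_rot: [0.001, 0.644, 0.765, 0.006]
wrist_force: [4.2, 0.2, 2.8]
grip_width: 0.1
clock 20.00 pos [572.9 -15.6 101.4] yang 0.170 tilt 0.012 w 0.1 F [4.2 0.2 2.8] shift [-0.14 -0.98  0.13] turn 0.003
```

View pics/s12.png

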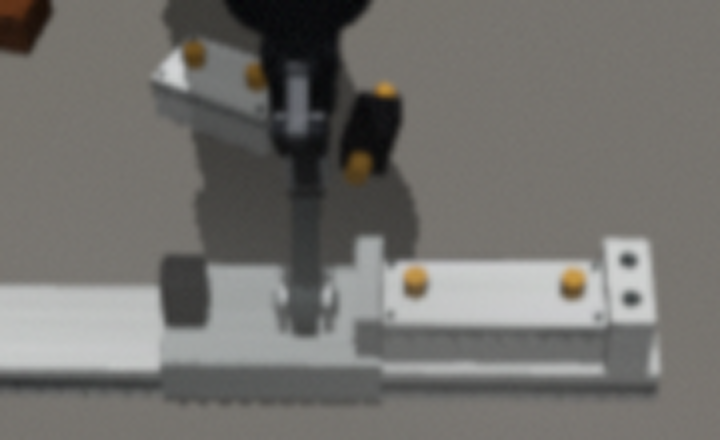

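```bash
python3 -m crank '{"translation":[[0,-0.8,0.4],[0,-0.7,0.5],[0,-0.6,0.5],[0,-0.6,0.5],[0,-0.5,0.5],[0,0,0]],"turn":[0,0,0,0,0,0],"claw":[0,0,0,0,0,0]}'
python3 - <<'E'
from h import *
go(rw(-70,-11,84),RAIL[2])
o,R=st();p=manip.snapshot("wrist");cv2.imwrite("pics/w13.png",p["frame"])
E
```

```text
clock: 20.65
eef_pos: [557.5, -18.0, 85.7]
tool_rot: [0.015, 0.644, 0.765, 0.021]
wrist_force: [0.3, -0.3, -0.7]
grip_width: 0.3
clock 20.65 pos [557.5 -18.   85.7] yang 0.171 tilt 0.052 w 0.3 F [ 0.3 -0.3 -0.7] shift [-0.15 -1.63  0.09] turn 0.004
```

View pics/w13.png

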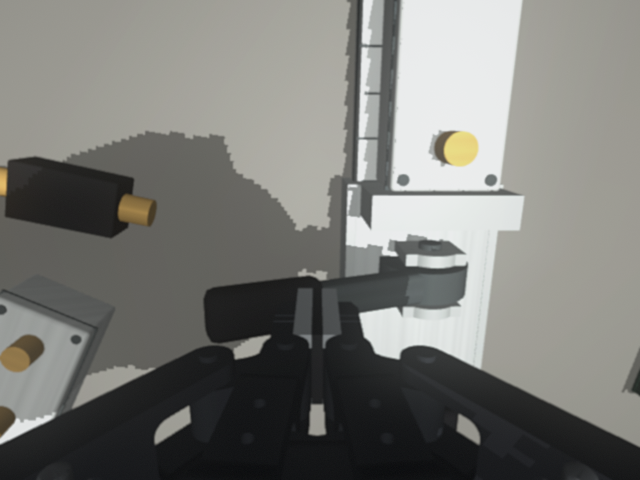

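```bash
python3 -m crank '{"translation":[[0,0,-1.2],[0,0,-1.2],[0,-1.3,0],[0,-1.3,0],[0,0,0]],"turn":[0,0,0,0,0],"claw":[0,0,0,0,0]}'
python3 - <<'E'
from h import *
go(rw(-83,-11,60),RAIL[2]);print(st()[1].round(3))
p=manip.snapshot("scene");f=p["frame"]
cv2.imwrite("pics/s14.png",cv2.resize(f[180:290,210:390],None,fx=4,fy=4,interpolation=cv2.INTER_CUBIC))
o,R=st();p=manip.snapshot("wrist");cv2.imwrite("pics/w14.png",p["frame"])
E
```

```text
clock: 21.2
eef_pos: [528.5, -23.0, 111.8]
tool_rot: [0.014, 0.644, 0.765, 0.02]
wrist_force: [0.2, 0.2, 0.1]
grip_width: 0.3
clock 21.20 pos [528.5 -23.  111.8] yang 0.171 tilt 0.049 w 0.3 F [0.2 0.2 0.1] shift [-0.18 -0.23  5.17] turn 0.004
[[-0.17   0.984  0.047]
 [ 0.985  0.17   0.013]
 [ 0.005  0.049 -0.999]]
```

View pics/w14.png

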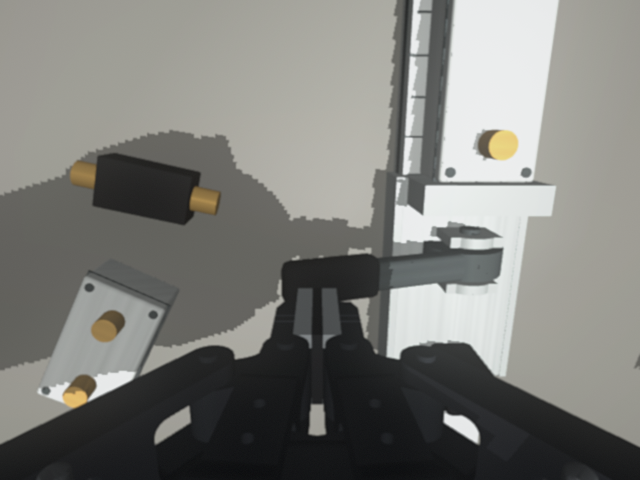

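View pics/s14.png

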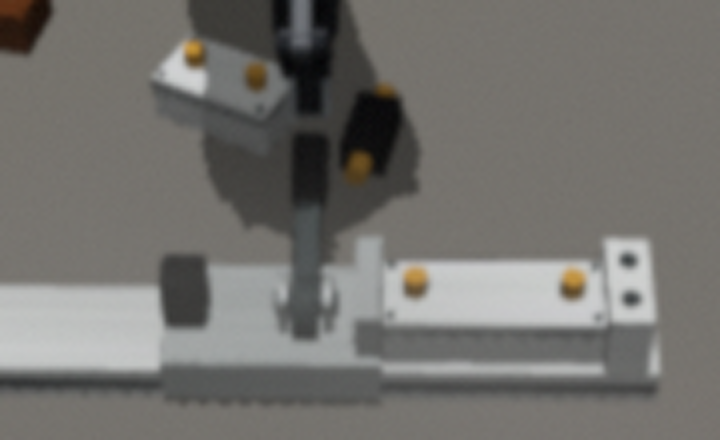

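```bash
python3 -m crank '{"translation":[[0,-0.2,1],[0,0,1.2],[0,0,1],[0,0,0.6]],"turn":[0,0,0,0],"claw":[0,0,0,0]}'
python3 -c "
from h import *
go(rw(-83,-11,60),RAIL[2])"
```

```text
clock: 21.7
eef_pos: [531.3, -22.8, 71.8]
tool_rot: [0.015, 0.644, 0.765, 0.021]
wrist_force: [-9.6, -4.7, 23.6]
grip_width: 0.1
clock 21.70 pos [531.3 -22.8  71.8] yang 0.171 tilt 0.051 w 0.1 F [-9.6 -4.7 23.6] shift [-0.12 -0.32  1.17] turn 0.004
```

```bash
python3 -m crank '{"translation":[[0,0,0]],"turn":[0],"claw":[0]}'
python3 -m crank '{"translation":[[0,0,0.3]],"turn":[0],"claw":[0]}'
python3 -m crank '{"translation":[[0,0,0.3]],"turn":[0],"claw":[0]}'
```

```text
clock: 21.8
eef_pos: [531.1, -23.3, 70.5]
tool_rot: [0.015, 0.644, 0.765, 0.02]
wrist_force: [-2.5, -3.6, 12.0]
grip_width: 0.1
clock: 21.9
eef_pos: [530.2, -23.8, 66.8]
tool_rot: [0.014, 0.644, 0.764, 0.019]
wrist_force: [-5.9, -2.3, 14.4]
grip_width: -0.0
clock: 22.0
eef_pos: [530.1, -23.7, 62.6]
tool_rot: [0.014, 0.644, 0.765, 0.018]
wrist_force: [-0.3, -0.2, -0.3]
grip_width: -0.2
```

```bash
python3 -m crank '{"translation":[[0,0,0.2]],"turn":[0],"claw":[0]}'
python3 -m crank '{"translation":[[0,0,0.2]],"turn":[0],"claw":[0]}'
python3 -m crank '{"translation":[[0,0,0.15]],"turn":[0],"claw":[0]}'
```

```text
clock: 22.1
eef_pos: [529.8, -23.7, 59.8]
tool_rot: [0.013, 0.644, 0.765, 0.018]
wrist_force: [-12.1, -1.2, 35.1]
grip_width: 0.1
clock: 22.2
eef_pos: [529.7, -23.7, 58.1]
tool_rot: [0.014, 0.644, 0.765, 0.017]
wrist_force: [-22.9, -2.8, 72.5]
grip_width: 0.1
clock: 22.3
eef_pos: [529.7, -23.8, 57.8]
tool_rot: [0.014, 0.644, 0.765, 0.016]
wrist_force: [-24.3, -2.9, 75.8]
grip_width: -0.2
```

```bash
python3 - <<'E'
from h import *
go(rw(-83,-11,60),RAIL[2])
p=manip.snapshot("scene");f=p["frame"]
cv2.imwrite("pics/s15.png",cv2.resize(f[180:290,210:390],None,fx=4,fy=4,interpolation=cv2.INTER_CUBIC))
p=manip.snapshot("wrist");cv2.imwrite("pics/w15.png",p["frame"])
E
```

```text
clock 22.30 pos [529.7 -23.8  57.8] yang 0.171 tilt 0.043 w -0.2 F [-24.3  -2.9  75.8] shift [-0.05 -0.07 -0.22] turn 0.004
```

View pics/w15.png

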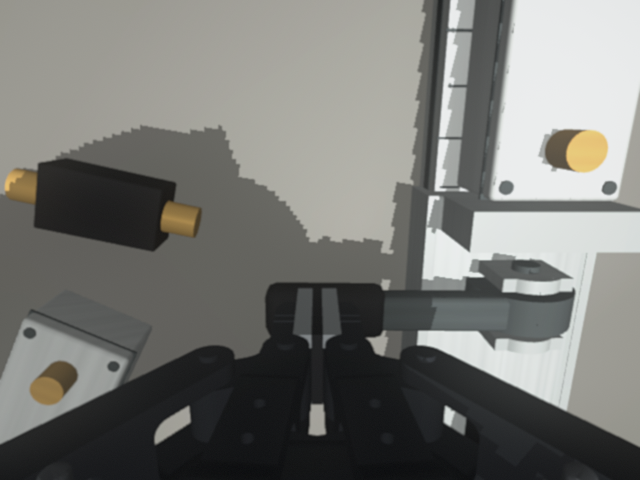

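The force rose to 76 N, so the lever is on its hard stop. That is under the 120 N wrist limit, but harder than it needed. I'll back off upwards.

```bash
python3 -m crank '{"translation":[[0,0,-0.5],[0,0,-1.5],[0,0,-3],[0,0,-4],[0,0,-4],[0,0,-3],[-2,-1,0],[-3,-2,0],[-3,-2,0],[-2,-2,0],[0,0,0]],"turn":[0,0,0,0,0,0,0,0,0,0,0],"claw":[0,0,0,0,0,0,0,0,0,0,0]}'
python3 - <<'E'
from h import *
go(rw(-83,-11,60),RAIL[2])
p=manip.snapshot("scene");f=p["frame"];boxloc(p)
cv2.imwrite("pics/s16.png",cv2.resize(f[200:290,210:390],None,fx=4,fy=4,interpolation=cv2.INTER_CUBIC))
for th in(0,.12,.25,.4): print(th,proj(p,[rw(-100*np.cos(th),-11,54+100*np.sin(th))]).round(1))
for d in manip.trace("lever",p)[:1]: print(d["bbox"])
for d in manip.trace("short_box_center",p)[:2]: print(d["bbox"])
p=manip.snapshot("top");f=p["frame"];boxloc(p)
for d in manip.trace("short_box_center",p)[:2]: print(d["bbox"])
cv2.imwrite("pics/top16.png",cv2.resize(f[170:340,240:460],None,fx=3.5,fy=3.5,interpolation=cv2.INTER_CUBIC))
E
```

```text
clock: 23.5
eef_pos: [470.5, -135.9, 221.6]
tool_rot: [0.013, 0.642, 0.767, 0.017]
wrist_force: [0.2, 0.3, -0.7]
grip_width: -0.1
clock 23.50 pos [ 470.5 -135.9  221.6] yang 0.177 tilt 0.044 w -0.1 F [ 0.2  0.3 -0.7] shift [ 9.9   7.01 16.51] turn 0.010
box rail [ 6.8 87.9] len 83.2 dang -0.021
box rail [216.1 302.2] len 81.3 dang -0.319
0 [[288.4 220. ]]
0.12 [[288.3 216.4]]
0.25 [[288.1 213. ]]
0.4 [[287.8 209.9]]
[277.9, 217.7, 292.7, 265.4]
[245.2, 194.1, 284.5, 219.4]
box rail [188.3 304.8] len 82.1 dang -0.324
box rail [ 0.5 88.2] len 83.6 dang -0.009
[369.2, 293.1, 421.2, 329.4]
[345.1, 196.2, 365.2, 258.8]
```

View pics/s16.png

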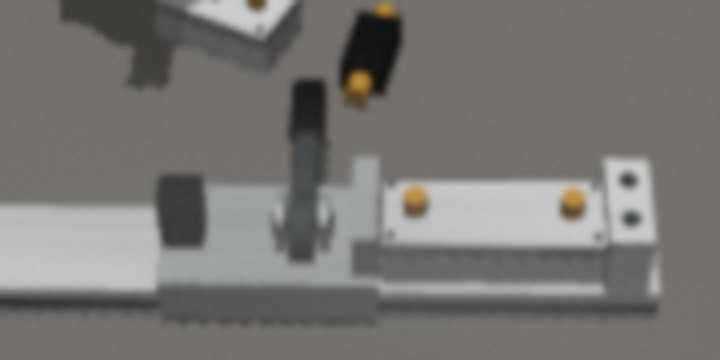

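View pics/top16.png

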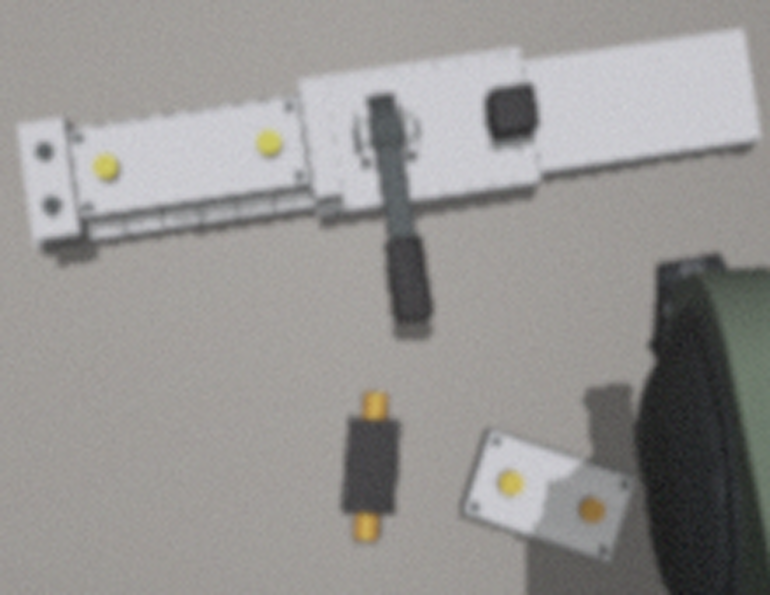

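```bash
python3 -c "
from workcell import manip
print(manip.job_done())"
```

```text
the job is handed in; nothing more can be done
None
```

I laid the longer silver box on the rail sockets up, slid the stop until the box met the fixed jaw, and flipped the cam lever down. I then handed the job in at about 24 s; it reported no verdict.

**Last checks that agreed:**
- **Box ends:** the pictures show no visible gap at either end. When I pushed the stop home, it held still against about 11 N.
- **Box position:** the top camera put the box 0.5 mm off the rail's centre line and 0.009 rad off its direction.
- **Lever:** the fingertip pressed the grip onto its hard stop (TCP at 58 mm), and the later pictures show it level.
- **Shorter box:** it shows in the same place as at the start, to within a few pixels.

**What disagreed or was rougher than planned:**
- **Scene camera:** it put the box 6.8 mm off the centre line and 0.021 rad off direction. That is within limits, and I put the difference down to calibration.
- **Distance to the jaw:** both cameras put the box centre at about y = 88 mm, where touching the jaw would be 90 mm. My rail position is only good to about 2 mm.
- **Pressing force:** the fingertip force on the lever peaked at about 76 N vertically, far above the 8 to 15 N needed. That is below the 120 N wrist limit. It was the fingers pressing, so I don't expect it to count against the 40 N limit for the arm and gripper body.

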